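Stopper the slanted neck of a three-neck flask

TASK

The three-neck flask in the heating mantle still has its slanted neck open. Take the large blue stopper out of the stopper stand, set it fully home in that neck and press it down along the neck with about 10 N before letting go. The flask is glass and sits loose in the sprung nest of the mantle: do not force, knock, shift or tip it, leave the green and red stoppers in the stand, and do not disturb the brown reagent bottle.

Things in the scene. Friction and masses are not known exactly. Their poses are not given: they have to be found in the camera images.
- blue_stopper: large blue stopper, 73 mm long, 45 g. Origin on its axis at the underside of the collar (seating face), +z to the grip: collar 39 mm across (z 0 to 4 mm), hexagonal grip 26 mm across flats (z 4 to 30 mm; flats face +x, -x and every 60 deg), top 31 mm. Below the origin the plug, 42 mm long, tapers from 29 to 24.6 mm, nose rounded to 21.6 mm. 1 mm play in the neck; home, the collar rests on the rim.
- side_neck: open slanted neck of the glass flask. Origin at the centre of its mouth, +z out of the mouth along its axis, 30 deg from vertical. Bore tapers from 31 mm at the mouth to 27 mm at 46 mm depth, free to the end; rim 37 mm across outside (bead 41 mm). With the stopper home its origin lies at this origin and the z axes agree; any turn about the axis is good.
- flask: clear glass 500 ml three-neck round-bottom flask, 0.6 kg, loose in the mantle's nest. Origin at the centre of its 105 mm ball, +z up. Necks in its xz plane: the upright middle neck and the rear one (30 deg to +x) are closed with white stoppers shaped like the blue one, tops 131 mm from the ball's centre; the open side neck leans 30 deg to -x, mouth 100 mm from the ball's centre.
- mantle: low grey heating mantle on the bench, fixed, 140 mm across, 52 mm high, a black knob panel on its -x side. Origin at the centre of its underside. The ball of the flask sits in its round nest; the nest is sprung, to spare the glass, and sinks several mm under load.
- rack: white stopper stand, fixed, 50 x 206 x 150 mm, long along its y (foot 78 mm deep). Origin under the centre of its top shelf, on the bench, +z up. Shelf 10 mm thick with three 33 mm holes right through at y = -66, 0 and +66 mm; a stopper hangs in each by its collar, so the stoppers' origins are 150 mm above the bench.
- green_stopper: medium green stopper in the stand (plug 24 mm), same grip and collar as the blue one, origin under the collar; too small for the neck, stays where it is.
- red_stopper: small red stopper in the stand (plug 19 mm), same grip and collar, origin under the collar; stays where it is.
- reagent_bottle: brown reagent bottle with blue cap, 56 mm across, 112 mm high, standing behind the flask. Origin at the centre of its underside.

How it is judged:
By the outcome, as a careful person would: the job done as asked, in the order asked, and still so for the second after the job is handed in, with the robot touching nothing.
It also fails if it takes over 45 s, if anything falls off the work surface, if the arm or the gripper's body presses on something with over 40 N, if the wrist force passes 120 N, or if a joint passes its speed limit or range.

ROBOT

A 6-joint arm with a two-finger parallel gripper is mounted at the origin on a cart in front of the work surface, level with it; the furniture and walls round the work are solid. World frame = base frame: x ahead of the robot, y to its left, z up, the work surface at z = 0. Lengths are in mm, angles in rad, forces in N, time in s.
With the tool pointing down it reaches from about 350 to 875 mm from the base axis. Payload 4.2 kg.
Tool frame: the origin (TCP) lies midway between the tips of the shut fingers; the grasp point (between the pads) lies 19 mm behind it; y points along the fingers, x is the direction in which the jaws open and shut, and the axes are right-handed (so a half turn about y gives the same grasp; the last joint's range is limited). The gripper opens to 85 mm and grips with 20 to 120 N. Pads are 22 mm wide; open, the fingers measure 114 mm over their backs; the gripper's body (76 mm by 85 mm) begins 54 mm behind the grasp point. The pads swing forward as they close: fully open they stand 13 mm farther back than shut.
Start: joints at [1.457, 0.385, 0.008, 0, -1.194, -0.259], TCP at [227.607, 582.06, 204.612] pointing down, gripper open.
Joint ranges: [-3.14, 3.14], [-1.21, 2.06], [-1.07, 1.41], [-3.16, 2.05], [-2.99, -0.16], [-3.1, 3.1]. Speed limits (rad/s): [2.79, 2.79, 3.14, 3.14, 3.14, 3.14].

INTERFACE

Orientations are given as a unit quaternion [x, y, z, w].
In Python, from bench import read_state, get_image, job_done gives the robot as it stands.
- The arm moves only by the tool play_rows, never from a script. Its argument "series" is a list of rows, each a list of 7 numbers: the shift along the tool's x, y, z in m, then the turn, a rotation vector about the tool's x, y, z in rad, then the finger opening in m, from 0 to 0.0854. In form: [[x, y, z, wx, wy, wz, claw], ...]. A call has 1 to 10 rows; each row shifts and turns the pose as measured when the row begins, along the tool's axes as they then stand; what a row does not reach is not made up. A row lasts 1/10 s, in which the tool goes at most 50 mm and 8.59 degrees, less where a joint would pass 70% of its speed; a pose out of reach is approached as far as the arm can. A call with a gripper value outside its range is refused whole. The fingers move at their own pace and stop on an object; the grip force is fixed at half the most. Time passes only in rows, so rows that do not move let the fingers close. It gives the time, the measured TCP pose, the force and the opening at its end, in the units of the state.
- read_state(): the state, without advancing time (a new reading comes with each control period).
- get_image(name): name is "side" or "top"; returns a dict with "color" (420x560x3 uint8, red, green, blue), "intrinsics" (3x3 intrinsics, pixels), "D" ([k1, k2, p1, p2, k3] as OpenCV has them; the pictures are not rectified), "origin" and "orientation" of the camera in the world. Camera axes: x right, y down, z forward; pixel columns grow to the right and rows downward; lengths in mm; the calibration is good to about 2 mm. A picture is of the moment at which its call begins. There is no depth.
- job_done(): hands the job in, once; it reports no verdict.
The state is a dict: "clock": time; "joints": joint angles; "joint_vel": joint speeds; "joint_efforts": joint torques, N m; "position": TCP position; "ee_rot": TCP orientation; "contact_force": force on the tool from outside, world axes, zero at the start; "wrist_torque": the same for the moment, N m; "gripper_width": finger opening in mm.
Only numpy, scipy, OpenCV 4.12 (cv2) and the standard library are available. Lean on these libraries where they do the work, as an engineer would, in place of code of your own. Each camera call takes 0.05 s, during which the arm holds its last target. There are 200 camera calls.

## Working session

There is one attempt and no reset: what is moved stays moved. The work goes in short steps, Python scripts to look and compute and a tool call to move; the robot and the scene stay as the last step left them, time stands still between calls to the robot, and variables do not carry over. Pictures are saved under pics/ and viewed, about 8 in all and at most 12, crops included, and the job is handed in when it is done.

Besides the shell and the picture viewer there is one more tool, called as name(argument=value, ...) on one line, values as JSON. play_rows: Moves the arm, as the interface text tells. Its arguments: {"type":"object","properties":{"series":{"type":"array","items":{"type":"array","items":{"type":"number"}}}},"required":["series"]}

```bash
mkdir -p pics; cat > h.py <<'E'
import numpy as np, cv2, json
from scipy.spatial.transform import Rotation as R
from bench import read_state, get_image
def snap(n,f):
    im=get_image(n); cv2.imwrite('pics/'+f,im['color'][:,:,::-1]); return im
def ray(im,uv):
    p=cv2.undistortPoints(np.array([[uv]],float),np.array(im['intrinsics'],float),np.array(im['D'],float))[0,0]
    o=np.array(im['origin'],float); q=np.array(im['orientation'],float)
    M=R.from_quat(q).as_matrix() if q.size==4 else q
    d=M@np.array([p[0],p[1],1]); return o,d/np.linalg.norm(d)
def onplane(im,uv,z):
    o,d=ray(im,uv); return o+d*(z-o[2])/d[2]
def tri(a,ua,b,ub):
    o1,d1=ray(a,ua);o2,d2=ray(b,ub)
    s=np.linalg.lstsq(np.c_[d1,-d2],o2-o1,rcond=None)[0]
    p,q=o1+s[0]*d1,o2+s[1]*d2; return (p+q)/2,np.linalg.norm(p-q)
def proj(im,P):
    q=np.array(im['orientation'],float); M=R.from_quat(q).as_matrix() if q.size==4 else q
    c=M.T@(np.array(P,float)-np.array(im['origin'],float))
    return cv2.projectPoints(c.reshape(1,1,3),np.zeros(3),np.zeros(3),np.array(im['intrinsics'],float),np.array(im['D'],float))[0].ravel()
E
python3 - <<'E'
from h import *
s=read_state(); print(s)
for n in('side','top'):
    i=snap(n,n+'0.png'); print(n,i['origin'],i['orientation'],i['intrinsics'])
E
```

```text
{'clock': 0.0, 'joints': array([ 1.45659479e+00,  3.85585287e-01,  6.60165098e-03, -4.86930849e-04,
       -1.19398383e+00, -2.58618737e-01]), 'joint_vel': array([-7.83916157e-05,  3.78874203e-04, -7.09161058e-04, -4.30756386e-04,
        6.97867662e-04,  6.57401419e-04]), 'joint_efforts': array([-1.26577597e-03, -3.92292273e+01,  1.88402456e+01,  4.18652058e+00,
       -4.70797313e-03, -1.28385878e-06]), 'position': array([227.39501497, 581.47141269, 203.49662955]), 'ee_rot': array([ 0.39924224, -0.58356376,  0.58451545, -0.3979958 ]), 'contact_force': array([ 0.74600011, -0.37672467, -0.11448929]), 'wrist_torque': array([0.01532598, 0.01891507, 0.03969214]), 'gripper_width': 85.46532417230178}
side [ -49.09332941 -301.97950411  885.2839132 ] [ 0.7657144  -0.5438234   0.19306804 -0.28401109] [[414.00560168   0.         273.78190675]
 [  0.         414.00560168 211.80494551]
 [  0.           0.           1.        ]]
top [ 157.70735027   74.79727398 1234.78618731] [-0.5269546   0.82972205 -0.15605141  0.09761211] [[516.85411664   0.         274.84723649]
 [  0.         516.85411664 207.85728627]
 [  0.           0.           1.        ]]
```

View pics/side0.png

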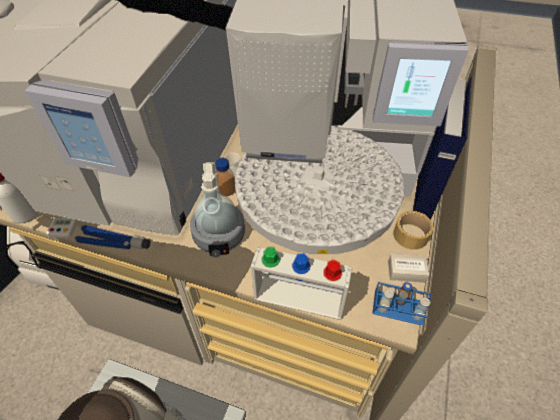

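View pics/top0.png

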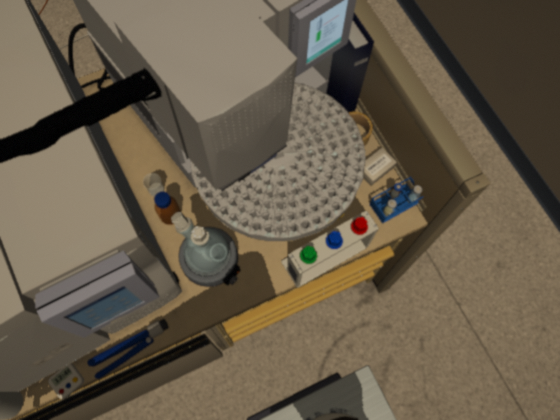

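```bash
python3 - <<'E'
from h import *
A=get_image('side');B=get_image('top')
pts={}
for n,(lo,hi,ex) in {'g':((50,120,40),(75,255,255),0),'b':((105,150,60),(125,255,255),0),'r':((0,170,60),(6,255,255),0)}.items():
    for nm,I,box in(('s',A,(245,235,355,290)),('t',B,(295,210,375,270))):
        h=cv2.cvtColor(I['color'],cv2.COLOR_RGB2HSV); m=cv2.inRange(h,lo,hi)
        if n=='r': m|=cv2.inRange(h,(174,170,60),(180,255,255))
        k=np.zeros_like(m);x0,y0,x1,y1=box;k[y0:y1,x0:x1]=m[y0:y1,x0:x1]
        N,l,st,c=cv2.connectedComponentsWithStats(k);j=1+np.argmax(st[1:,4])
        pts[n+nm]=c[j];print(n,nm,c[j],st[j])
    p,e=tri(A,pts[n+'s'],B,pts[n+'t']);print(n,p.round(1),e.round(1), onplane(B,pts[n+'t'],165).round(1))
def crop(I,x,y):return cv2.resize(I['color'][y:y+75,x:x+100,::-1],(400,300),interpolation=cv2.INTER_CUBIC)
cv2.imwrite('pics/c1.png',np.vstack([np.hstack([crop(A,170,160),crop(A,255,235)]),np.hstack([crop(B,160,215),crop(B,285,205)])]))
E
```

```text
g s [270.0984252  257.18897638] [262 247  17  20 254]
g t [308.14222222 254.45777778] [300 246  17  18 225]
g [ 405.2 -123.5  160.7] 1.9 [ 404.9 -123.3  165. ]
b s [300.93574297 263.65863454] [293 254  17  20 249]
b t [334.045 239.67 ] [327 231  15  17 200]
b [ 411.  -189.3  160.7] 2.1 [ 410.8 -189.1  165. ]
r s [332.68014706 270.39705882] [324 260  18  21 272]
r t [359.16591928 225.35874439] [351 217  17  18 223]
r [ 417.2 -255.1  159.6] 1.9 [ 416.6 -254.1  165. ]
```

View pics/c1.png

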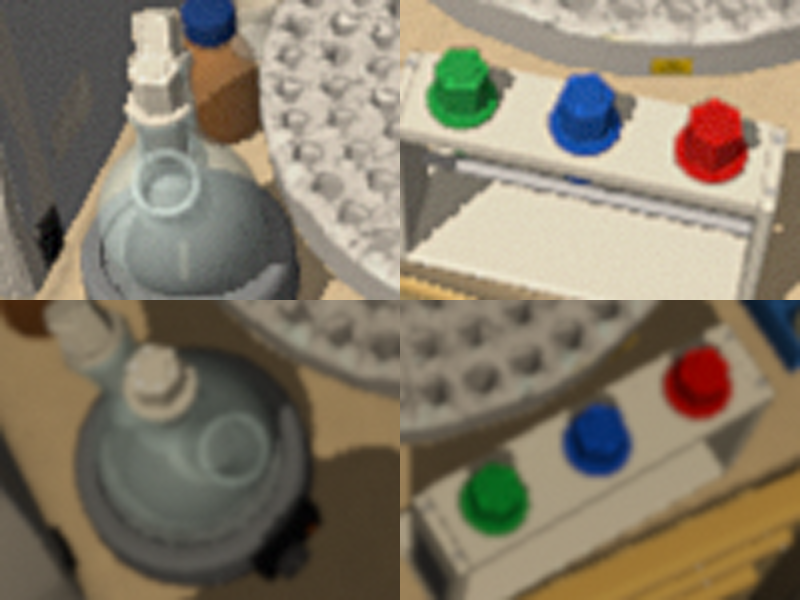

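```bash
python3 - <<'E'
from h import *
A=get_image('side');B=get_image('top')
f=lambda c,o:((c[0]+.5)/4-.5+o[0],(c[1]+.5)/4-.5+o[1])
S=lambda *c:f(c,(170,160));T=lambda *c:f(c,(160,215))
P={}
for n,a,b in(('rim',S(167,182),T(235,148)),('midtop',S(160,68),T(156,66)),('reartop',S(156,22),T(72,22))):
    p,e=tri(A,a,B,b);P[n]=p;print(n,p.round(1),e.round(1),a,b)
d=P['midtop']-P['rim'];print('yaw mid',np.degrees(np.arctan2(d[1],d[0])),d.round(1))
d=P['reartop']-P['rim'];print('yaw rear',np.degrees(np.arctan2(d[1],d[0])),d.round(1))
# Circle fits of mantle in top: outline radius
for z in (52,0): print(onplane(B,T(190,165),z).round(1))
print('knob',onplane(B,T(285,240),25).round(1), onplane(A,S(200,360),25).round(1))
E
```

```text
rim [489.4  49.5 171.6] 2.6 (211.375, 205.125) (218.375, 251.625)
midtop [535.3  70.  213.1] 1.4 (209.625, 176.625) (198.625, 231.125)
reartop [585.6 100.4 193.9] 1.3 (208.625, 165.125) (177.625, 220.125)
yaw mid 24.142049431780467 [45.9 20.6 41.5]
yaw rear 27.892984892148192 [96.2 50.9 22.3]
[529.6  73.9  52. ]
[546.   73.8   0. ]
knob [471.1  40.2  25. ] [469.4  39.1  25. ]
```

```bash
python3 - <<'E'
from h import *
A=get_image('side');B=get_image('top')
s=read_state();M=R.from_quat(s['ee_rot']).as_matrix();print(s['position'].round(1),M.round(3))
for P in ([227,582,204],[227,582,400],[411,-189,180],[300,300,250],[400,200,250],[400,0,300],[300,450,250]):print(P,proj(A,P).round(),proj(B,P).round())
for uv in((180,290),(150,250),(55,330),(130,330)):print(uv,[onplane(B,uv,z).round() for z in(0,200,400)])
E
```

```text
[227.6 582.  204.5] [[-0.364 -0.     0.931]
 [-0.931 -0.    -0.364]
 [ 0.    -1.     0.   ]]
[227, 582, 204] [-77. 222.] [ -6. 503.]
[227, 582, 400] [-155.  150.] [-78. 527.]
[411, -189, 180] [302. 258.] [335. 237.]
[300, 300, 250] [ 51. 216.] [126. 389.]
[400, 200, 250] [123. 193.] [159. 314.]
[400, 0, 300] [207. 200.] [255. 264.]
[300, 450, 250] [-10. 198.] [ 45. 428.]
(180, 290) [array([495., 166.,   0.]), array([440., 151., 200.]), array([386., 136., 400.])]
(150, 250) [array([620., 196.,   0.]), array([545., 177., 200.]), array([470., 157., 400.])]
(55, 330) [array([531., 465.,   0.]), array([471., 402., 200.]), array([410., 339., 400.])]
(130, 330) [array([456., 306.,   0.]), array([408., 269., 200.]), array([360., 231., 400.])]
```

play_rows(series=[[0.04,-0.011,0,0,0,0,0.046],[0.04,-0.011,0,0,0,0,0.046],[0.04,-0.011,0,0,0,0,0.046],[0.04,-0.011,0,0,0,0,0.046],[0.04,-0.011,0,0,0,0,0.046],[0.019,0,0.033,0,0,0,0.046],[0.019,0,0.033,0,0,0,0.046],[0.019,0,0.033,0,0,0,0.046],[0.019,0,0.033,0,0,0,0.046],[0.019,0,0.033,0,0,0,0.046]])

```text
clock: 1.4
position: [272.3, 238.6, 260.5]
ee_rot: [-0.401, 0.582, -0.581, 0.403]
contact_force: [0.0, -0.2, -0.3]
gripper_width: 46.0
```

play_rows(series=[[0.025,0,0.031,0,0,0,0.046],[0.025,0,0.031,0,0,0,0.046],[0.025,0,0.031,0,0,0,0.046],[0.025,0,0.031,0,0,0,0.046],[0.033,0,0.025,0,0,0,0.046],[0.033,0,0.025,0,0,0,0.046],[0.033,0,0.025,0,0,0,0.046],[0.033,0,0.025,0,0,0,0.046],[0.033,0,0.018,0,0,0,0.046],[0.033,0,0.018,0,0,0,0.046]])

```text
clock: 2.4
position: [415.5, -148.1, 262.7]
ee_rot: [-0.397, 0.581, -0.581, 0.408]
contact_force: [0.5, 0.9, 0.3]
gripper_width: 46.1
```

```bash
cat > to.py <<'E'
import sys
from h import *
s=read_state();M=R.from_quat(s['ee_rot']).as_matrix();p=s['position']
print('pos',p.round(1),'j',s['joints'].round(2),'F',s['contact_force'].round(1),'w',round(s['gripper_width'],1))
print('yawx',np.degrees(np.arctan2(M[1,0],M[0,0])).round(1),'y',M[:,1].round(3))
if len(sys.argv)>3:
    print('d tool mm',(M.T@(np.array(list(map(float,sys.argv[1:4])))-p)).round(1))
if len(sys.argv)>4: # desired yaw of x, tilt a deg about flask y
    yaw,t=np.radians(float(sys.argv[4])),np.radians(float(sys.argv[5]))
    x=np.array([np.cos(yaw),np.sin(yaw),0]); hz=np.array([-x[1],x[0],0])  # horizontal forward
    y=-np.cos(t)*np.array([0,0,1])+np.sin(t)*hz
    D=np.c_[x,y,np.cross(x,y)]
    print('rotvec tool',R.from_matrix(M.T@D).as_rotvec().round(3))
E
python3 to.py 411 -189 220 -64 0
```

```text
pos [ 415.5 -148.1  262.7] j [ 0.02  0.02 -0.31 -0.01 -1.23  1.19] F [0.5 0.9 0.3] w 46.1
yawx -110.5 y [ 0.013  0.009 -1.   ]
d tool mm [40.4 42.3  9.8]
rotvec tool [-0.014 -0.812 -0.009]
```

play_rows(series=[[0,0,0,0,-0.135,0,0.046],[0,0,0,0,-0.135,0,0.046],[0,0,0,0,-0.135,0,0.046],[0,0,0,0,-0.135,0,0.046],[0,0,0,0,-0.135,0,0.046],[0,0,0,0,-0.135,0,0.046],[0,0,0,0,0,0,0.046]])

```text
clock: 3.1
position: [414.7, -154.2, 262.6]
ee_rot: [-0.598, 0.367, -0.372, 0.608]
contact_force: [0.1, 0.9, -0.5]
gripper_width: 46.2
```

```bash
python3 to.py 411 -189 220 -64 0
```

```text
pos [ 414.7 -154.2  262.6] j [ 0.01  0.02 -0.31 -0.01 -1.23  2.04] F [ 0.1  0.9 -0.5] w 46.2
yawx -63.0 y [ 0.013  0.009 -1.   ]
d tool mm [ 29.4  42.3 -19.7]
rotvec tool [-0.016  0.017 -0.002]
```

play_rows(series=[[0.015,0.014,-0.01,-0.016,0.017,0,0.046],[0.0147,0.014,-0.0097,0,0,0,0.046],[0,0.014,0,0,0,0,0.046],[0,0,0,0,0,0,0.046]])

```text
clock: 3.5
position: [410.8, -190.4, 220.4]
ee_rot: [-0.597, 0.378, -0.379, 0.598]
contact_force: [-0.8, 0.3, 0.1]
gripper_width: 46.6
```

```bash
python3 to.py 411 -189 157 -64 0; python3 - <<'E'
from h import *
A=get_image('side');B=get_image('top')
def crop(I,x,y):return cv2.resize(I['color'][y:y+100,x:x+100,::-1],(400,400),interpolation=cv2.INTER_CUBIC)
cv2.imwrite('pics/c2.png',np.hstack([crop(A,250,195),crop(B,285,175)]))
E
```

```text
pos [ 410.8 -190.4  220.4] j [-0.07  0.07 -0.36 -0.   -1.13  2.09] F [-0.8  0.3  0.1] w 46.6
yawx -64.7 y [ 0.002  0.001 -1.   ]
d tool mm [-1.2 63.4  0.6]
rotvec tool [-0.002 -0.012 -0.   ]
```

View pics/c2.png

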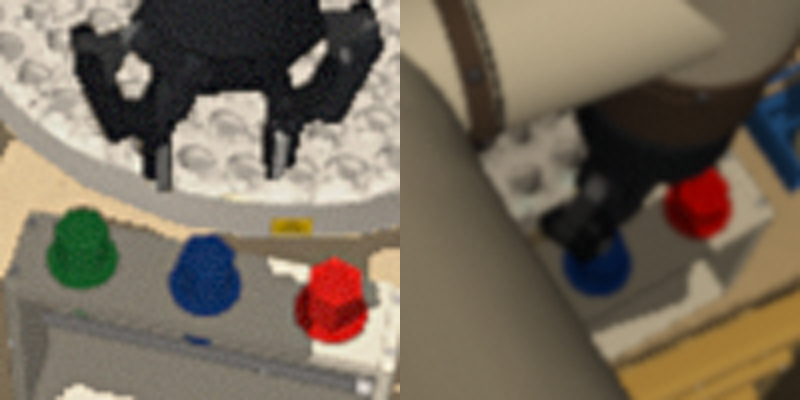

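play_rows(series=[[-0.0012,0.02,0.0006,0,-0.012,0,0.046],[0,0.02,0,0,0,0,0.046],[0,0.01,0,0,0,0,0.046],[0,0.007,0,0,0,0,0.046],[0,0.003,0,0,0,0,0.046],[0,0,0,0,0,0,0.046]])

```text
clock: 4.2
position: [417.8, -189.3, 166.7]
ee_rot: [-0.597, 0.368, -0.38, 0.603]
contact_force: [0.5, -0.5, -0.8]
gripper_width: 46.0
```

```bash
python3 to.py 411 -189 156.5 -64 0; python3 - <<'E'
from h import *
A=get_image('side')
print(proj(A,[411,-189,181]))
cv2.imwrite('pics/c3.png',cv2.resize(A['color'][205:280,250:350,::-1],(800,600),interpolation=cv2.INTER_CUBIC))
E
```

```text
pos [ 417.8 -189.3  166.7] j [-0.07  0.12 -0.45  0.   -0.97  2.09] F [ 0.5 -0.5 -0.8] w 46.0
yawx -63.9 y [ 0.019 -0.003 -1.   ]
d tool mm [-3.3 10.  -6.2]
rotvec tool [-0.015  0.002  0.011]
[301.58521834 257.85593736]
```

View pics/c3.png

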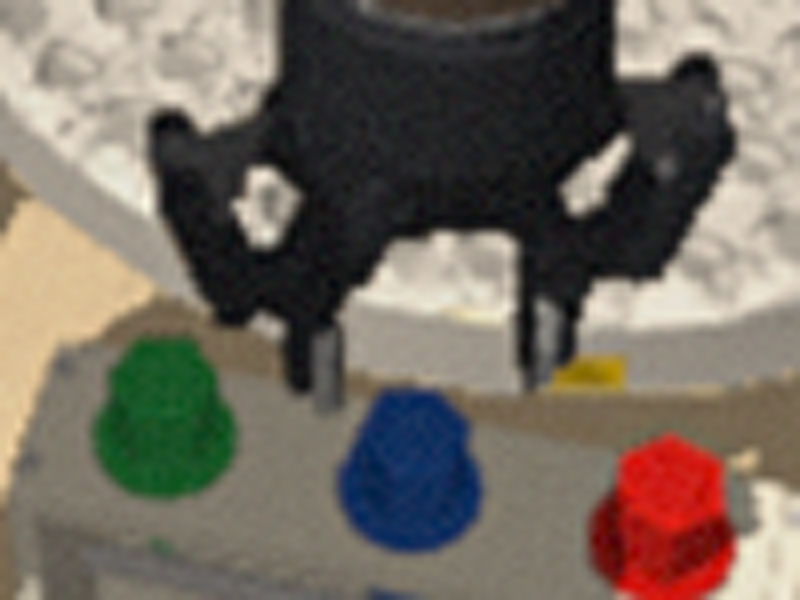

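```bash
python3 - <<'E'
from h import *
A=get_image('side');B=get_image('top')
s=read_state();p=s['position'];M=R.from_quat(s['ee_rot']).as_matrix();print(p.round(1))
for k in(-1,1):
  for b in (0,8,16):
    q=p+M@np.array([k*24,-b,0]);print(k,b,q.round(),proj(A,q).round(1))
print(proj(A,[411,-189,150]),proj(A,[411,-189,181]),proj(A,[418,-189,192]))
cv2.imwrite('pics/c4.png',cv2.resize(B['color'][190:265,285:385,::-1],(800,600),interpolation=cv2.INTER_CUBIC))
E
```

```text
[ 418.  -189.3  167.1]
-1 0 [ 407. -168.  167.] [291.  260.3]
-1 8 [ 407. -168.  175.] [291.  258.2]
-1 16 [ 407. -168.  183.] [291. 256.]
1 0 [ 429. -211.  167.] [313.9 257.7]
1 8 [ 428. -211.  175.] [314.1 255.6]
1 16 [ 428. -211.  183.] [314.4 253.4]
[301.02552863 266.17587398] [301.58521834 257.85593736] [302.80522706 252.06868854]
```

View pics/c4.png

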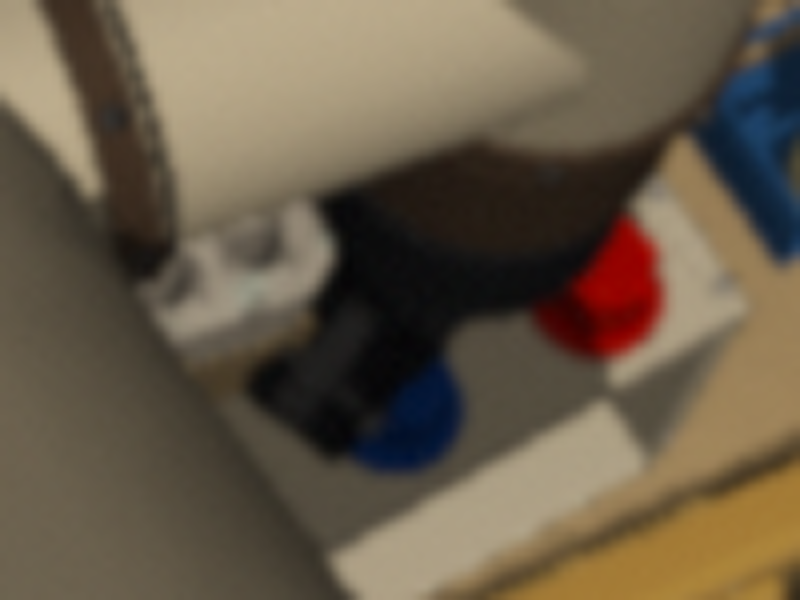

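play_rows(series=[[-0.0033,0,-0.0062,-0.015,0,0.011,0.046],[0,0,0,0,0,0,0.046],[0,0,0,0,0,0,0.046]])

```text
clock: 4.65
position: [410.9, -189.2, 168.0]
ee_rot: [-0.6, 0.374, -0.375, 0.6]
contact_force: [-0.2, -1.1, 0.2]
gripper_width: 45.7
```

```bash
python3 to.py 411 -189 156.5 -64 0; python3 - <<'E'
from h import *
A=get_image('side');s=read_state();p=s['position'];M=R.from_quat(s['ee_rot']).as_matrix()
# dark mask bottom-most points of fingers
h=cv2.cvtColor(A['color'],cv2.COLOR_RGB2HSV)
im=A['color'][205:280,250:350,::-1].copy();im=cv2.resize(im,(800,600),interpolation=cv2.INTER_CUBIC)
for k in(-1,1):
  for b in(0,19):
    for z in(-11,11):
      u=proj(A,p+M@np.array([k*23,-b,z]));c=((u-[250,205]+.5)*8).astype(int);cv2.circle(im,tuple(map(int,c)),4,(0,255,255) if b==0 else (255,0,255),-1)
for z in(154,181):
  for a in np.linspace(0,6.28,13):
    r=19.5 if z==154 else 14
    u=proj(A,[411+r*np.cos(a),-189+r*np.sin(a),z]);c=((u-[250,205]+.5)*8).astype(int);cv2.circle(im,tuple(map(int,c)),2,(255,255,255),-1)
cv2.imwrite('pics/c5.png',im)
E
```

```text
pos [ 410.9 -189.2  168. ] j [-0.07  0.12 -0.45 -0.   -1.    2.1 ] F [-0.2 -1.1  0.2] w 45.7
yawx -63.9 y [ 0.002  0.    -1.   ]
d tool mm [-0.2 11.5  0.1]
rotvec tool [-0.002  0.002  0.001]
```

View pics/c5.png

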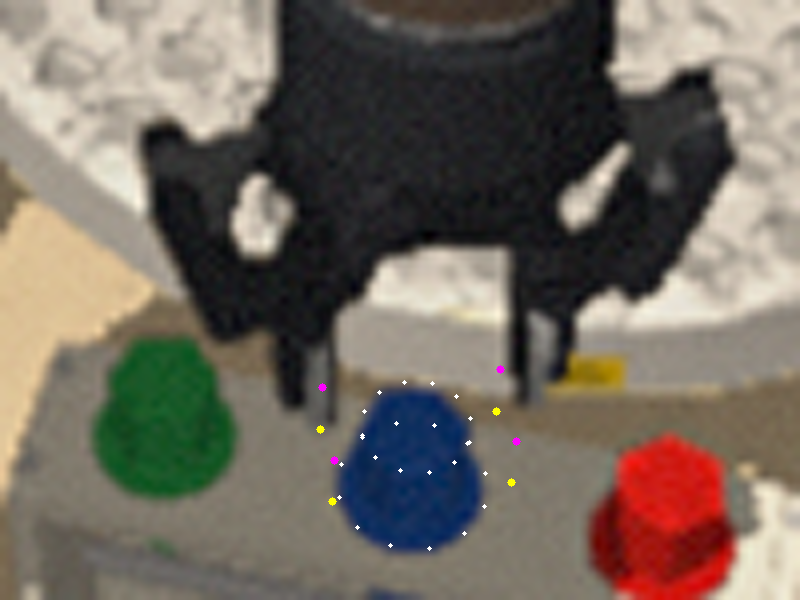

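```bash
python3 - <<'E'
from h import *
A=get_image('side');B=get_image('top')
f=lambda c,o:((c[0]+.5)/8-.5+o[0],(c[1]+.5)/8-.5+o[1])
print(tri(A,f((320,408),(250,205)),B,f((335,455),(285,190))))
print('pred tip corner inner/outer for TCP 418,-189,167')
p=np.array([418,-189.3,167]);x=np.array([.44,-.9,0]);z=np.array([.9,.44,0])
for k in(-23,-37): q=p+k*x-11*z; print(q.round(1),((proj(B,q)-[285,190]+.5)*8).round(),((proj(A,q)-[250,205]+.5)*8).round())
# now: darkness profile in top view around tip
I=B['color'][190:265,285:385];cv2.imwrite('pics/c6.png',cv2.resize(I[:,:,::-1],(800,600),interpolation=cv2.INTER_CUBIC))
g=cv2.cvtColor(I,cv2.COLOR_RGB2GRAY);print(np.array2string(g[38:64,26:52],max_line_width=200))
E
```

```text
(array([ 400.92560335, -163.90697651,  188.56802422]), np.float64(5.757071460683704))
pred tip corner inner/outer for TCP 418,-189,167
[ 398.  -173.4  167. ] [368. 464.] [341. 481.]
[ 391.8 -160.8  167. ] [337. 503.] [287. 487.]
[[145 148 150 146 134 120 112 113 113 104  96  89  83  70  49  24  12   6  10  12   8   8  10  12  15  15]
 [147 146 143 133 112  97  93  94  92  88  85  85  76  59  36  17   7  12  15  19  16  13   9  11  12  13]
 [134 126 116 108  95  87  87  87  86  83  78  74  67  52  32  16  11  16  22  25  21  17  13  11   9  12]
 [110 101  94  91  87  86  87  86  84  78  69  64  62  55  38  22  17  23  26  27  27  22  14  10  10   7]
 [ 93  90  87  87  85  85  86  81  75  69  63  62  62  58  44  27  23  26  31  30  29  23  17  11   8   9]
 [ 89  85  85  85  82  75  75  70  66  64  61  61  62  59  45  29  28  30  30  30  28  23  16  12   8  10]
 [ 85  80  75  75  71  66  65  65  61  59  54  54  59  52  38  28  28  30  30  30  26  17  11   7  10   6]
 [ 75  70  65  64  64  62  62  60  57  49  41  42  46  40  30  29  30  29  29  27  20  13   9   8   9   9]
 [ 63  63  62  
[... 1211 characters left out ...]
  64  47  29  17   9   8  11  16  25  27  27  22  21  22]
 [ 66  65  61  59  56  53  56  64  72  76  78  76  74  65  51  36  20  14  21  32  37  36  34  35  33  35]
 [ 67  67  64  61  59  54  52  57  69  75  77  77  77  75  69  59  44  38  46  55  61  59  61  59  60  59]
 [ 69  67  65  63  61  57  53  53  62  71  76  78  78  77  75  72  65  63  66  71  73  75  75  75  75  74]
 [ 70  68  67  64  61  59  56  54  56  64  72  76  79  78  78  77  76  75  76  77  77  77  77  78  77  77]
 [ 71  70  68  66  64  61  59  55  54  57  66  74  77  78  79  77  78  77  77  78  78  78  78  77  76  81]
 [ 72  72  68  66  65  64  60  57  54  54  58  69  76  78  78  78  78  78  78  78  77  77  76  78  85 102]]
```

play_rows(series=[[0,0.004,0,0,0,0,0.046],[0,0.004,0,0,0,0,0.046],[0,0.004,0,0,0,0,0.046],[0,0,0,0,0,0,0.046],[0,0,0,0,0,0,0.046]])

```text
clock: 5.3
position: [410.6, -189.1, 154.2]
ee_rot: [-0.6, 0.374, -0.374, 0.6]
contact_force: [-0.2, -0.4, 0.4]
gripper_width: 46.0
```

```bash
python3 to.py 411 -189 156.5 -64 0; python3 - <<'E'
from h import *
A=get_image('side')
im=cv2.resize(A['color'][205:280,250:350,::-1],(800,600),interpolation=cv2.INTER_CUBIC)
cv2.imwrite('pics/c7.png',im)
E
```

```text
pos [ 410.6 -189.1  154.2] j [-0.07  0.14 -0.47 -0.   -0.96  2.1 ] F [-0.2 -0.4  0.4] w 46.0
yawx -63.9 y [ 0.  0. -1.]
d tool mm [ 0.1 -2.3  0.4]
rotvec tool [-0.     0.002 -0.   ]
```

View pics/c7.png

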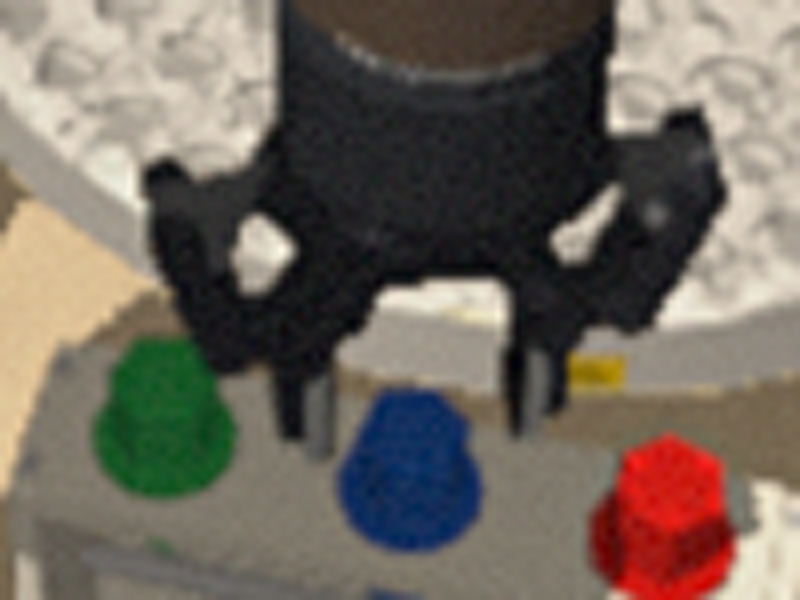

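play_rows(series=[[0,0.002,0,0,0,0,0.046],[0,0.002,0,0,0,0,0.046],[0,0.002,0,0,0,0,0.046],[0,0,0,0,0,0,0.046]])

```text
clock: 5.75
position: [410.7, -189.1, 147.9]
ee_rot: [-0.6, 0.374, -0.374, 0.6]
contact_force: [0.4, -0.1, -0.4]
gripper_width: 46.0
```

```bash
python3 to.py 411 -189 140 -64 0; python3 - <<'E'
from h import *
A=get_image('side');B=get_image('top')
h=[cv2.resize(I['color'][y:y+100,x:x+67,::-1],(402,600),interpolation=cv2.INTER_CUBIC) for I,x,y in((A,268,190),(B,305,180))]
cv2.imwrite('pics/c8.png',np.hstack(h)[:,:800])
E
```

```text
pos [ 410.7 -189.1  147.9] j [-0.07  0.14 -0.48 -0.   -0.94  2.1 ] F [ 0.4 -0.1 -0.4] w 46.0
yawx -63.9 y [ 0.001  0.    -1.   ]
d tool mm [0.  7.9 0.3]
rotvec tool [-0.001  0.002  0.   ]
```

View pics/c8.png

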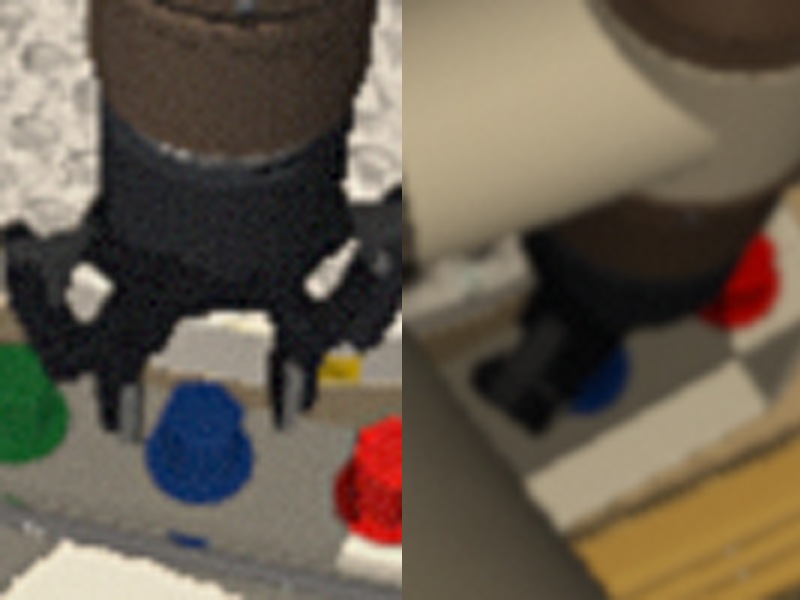

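```bash
python3 - <<'E'
from h import *
A=get_image('side');s=read_state();p=s['position'];M=R.from_quat(s['ee_rot']).as_matrix()
for c in((130,440),(288,425)):
  o,d=ray(A,((c[0]+.5)/6-.5+268,(c[1]+.5)/6-.5+190))
  for w in(-11,-5,0,5,11):
    t=np.dot(p+w*M[:,2]-o,M[:,2])/np.dot(d,M[:,2]);q=o+t*d;print(c,w,(M.T@(q-p)).round(1),q.round(1))
E
```

```text
(130, 440) -11 [-27.  -36.1 -11. ] [ 389.2 -169.7  184.3]
(130, 440) -5 [-26.1 -26.7  -5. ] [ 395. -168.  175.]
(130, 440) 0 [-25.2 -18.9   0. ] [ 399.9 -166.5  167.2]
(130, 440) 5 [-24.4 -11.2   5. ] [ 404.7 -165.   159.4]
(130, 440) 11 [-23.4  -1.8  11. ] [ 410.6 -163.3  150.1]
(288, 425) -11 [ 26.5 -35.1 -11. ] [ 412.7 -217.8  183.4]
(288, 425) -5 [ 28.2 -25.8  -5. ] [ 418.9 -216.7  174. ]
(288, 425) 0 [ 29.6 -18.    0. ] [ 424.  -215.7  166.3]
(288, 425) 5 [ 31.  -10.2   5. ] [ 429.1 -214.8  158.5]
(288, 425) 11 [32.7 -0.8 11. ] [ 435.3 -213.7  149.1]
```

```bash
python3 - <<'E'
from h import *
A=get_image('side');B=get_image('top');s=read_state();p=s['position'];M=R.from_quat(s['ee_rot']).as_matrix()
f=lambda c,x,y:((c[0]+.5)/6-.5+x,(c[1]+.5)/6-.5+y)
for a in((135,440),(108,425),(120,438)):
  for b in((540-402,430),(478-402,385)):
    q,e=tri(A,f(a,268,190),B,f(b,305,180));print(a,b,q.round(1),e.round(1),(M.T@(q-p)).round(1))
# where predicted corners appear in top crop
for y in(0,-10,-20,-30):
  for x in(-24,-37):
    for z in(-11,11): 
      q=p+M@np.array([x,y,z]);u=(proj(B,q)-[305,180]+.5)*6;v=(proj(A,q)-[268,190]+.5)*6;print(y,x,z,(u+[402,0]).round(),v.round())
E
```

```text
(135, 440) (138, 430) [ 395.4 -166.2  169.8] 7.8 [-27.5 -21.5  -3.9]
(135, 440) (76, 385) [ 427.7 -160.3  124.1] 0.7 [-18.6  24.3  27.6]
(108, 425) (138, 430) [ 389.8 -160.5  186.6] 2.7 [-35.  -38.3  -6.4]
(108, 425) (76, 385) [ 421.1 -154.4  143.1] 6.0 [-26.8   5.2  24.3]
(120, 438) (138, 430) [ 392.7 -163.5  175.5] 3.8 [-31.1 -27.2  -5.1]
(120, 438) (76, 385) [ 424.5 -157.4  130.7] 4.9 [-22.6  17.7  26. ]
0 -24 -11 [559. 442.] [138. 497.]
0 -24 11 [511. 405.] [129. 443.]
0 -37 -11 [538. 469.] [100. 501.]
0 -37 11 [490. 432.] [ 92. 447.]
-10 -24 -11 [562. 434.] [138. 481.]
-10 -24 11 [513. 397.] [129. 428.]
-10 -37 -11 [541. 461.] [101. 485.]
-10 -37 11 [492. 424.] [ 92. 431.]
-20 -24 -11 [565. 426.] [139. 465.]
-20 -24 11 [516. 389.] [130. 411.]
-20 -37 -11 [544. 453.] [101. 469.]
-20 -37 11 [494. 416.] [ 92. 415.]
-30 -24 -11 [568. 418.] [139. 449.]
-30 -24 11 [519. 381.] [130. 395.]
-30 -37 -11 [546. 446.] [101. 453.]
-30 -37 11 [497. 408.] [ 92. 399.]
```

play_rows(series=[[0,0.002,0,0,0,0,0.046],[0,0.002,0,0,0,0,0.046],[0,0.002,0,0,0,0,0.046],[0,0,0,0,0,0,0.046]])

```text
clock: 6.4
position: [411.1, -189.1, 141.9]
ee_rot: [-0.6, 0.374, -0.375, 0.6]
contact_force: [-0.3, 0.4, -0.6]
gripper_width: 46.0
```

```bash
python3 to.py 411 -189 140 -64 0; python3 - <<'E'
from h import *
A=get_image('side')
# occlusion-based: blue pixels count/box and dark finger lowest rows by column
h=cv2.cvtColor(A['color'],cv2.COLOR_RGB2HSV)
m=cv2.inRange(h,(105,130,40),(125,255,255))[235:290,285:325];y,x=np.nonzero(m);print(len(y),x.min()+285,x.max()+285,y.min()+235,y.max()+235)
g=cv2.cvtColor(A['color'],cv2.COLOR_RGB2GRAY);print(np.array2string(g[250:275,280:324],max_line_width=260))
E
```

```text
pos [ 411.1 -189.1  141.9] j [-0.07  0.15 -0.49 -0.   -0.93  2.1 ] F [-0.3  0.4 -0.6] w 46.0
yawx -63.9 y [ 0.002  0.    -1.   ]
d tool mm [-0.2  1.9  0. ]
rotvec tool [-0.002  0.002  0.001]
267 292 309 254 280
[[ 20  24  12 ...  27  80 107]
 [ 30  23  27 ...  41  98 109]
 [ 24  25  26 ...  88 111 116]
 ...
 [121 119 114 ... 124 123  89]
 [117 116 115 ... 124 123  93]
 [115 117 116 ... 124 125  97]]
```

play_rows(series=[[0,0,0,0,0,0,0.036],[0,0,0,0,0,0,0.03],[0,0,0,0,0,0,0.015],[0,0,0,0,0,0,0.015],[0,0,0,0,0,0,0.015],[0,0,0,0,0,0,0.015]])

```text
clock: 7.05
position: [411.3, -189.2, 142.6]
ee_rot: [-0.6, 0.373, -0.375, 0.601]
contact_force: [-1.4, 1.3, 1.0]
gripper_width: 26.2
```

```bash
python3 to.py 411 -189 140 -64 0; python3 - <<'E'
from h import *
A=get_image('side')
cv2.imwrite('pics/c9.png',cv2.resize(A['color'][205:280,250:350,::-1],(800,600),interpolation=cv2.INTER_CUBIC))
E
```

```text
pos [ 411.3 -189.2  142.6] j [-0.07  0.15 -0.49 -0.   -0.93  2.1 ] F [-1.4  1.3  1. ] w 26.2
yawx -63.9 y [ 0.003 -0.    -1.   ]
d tool mm [-0.3  2.5 -0.2]
rotvec tool [-0.002  0.002  0.001]
```

View pics/c9.png

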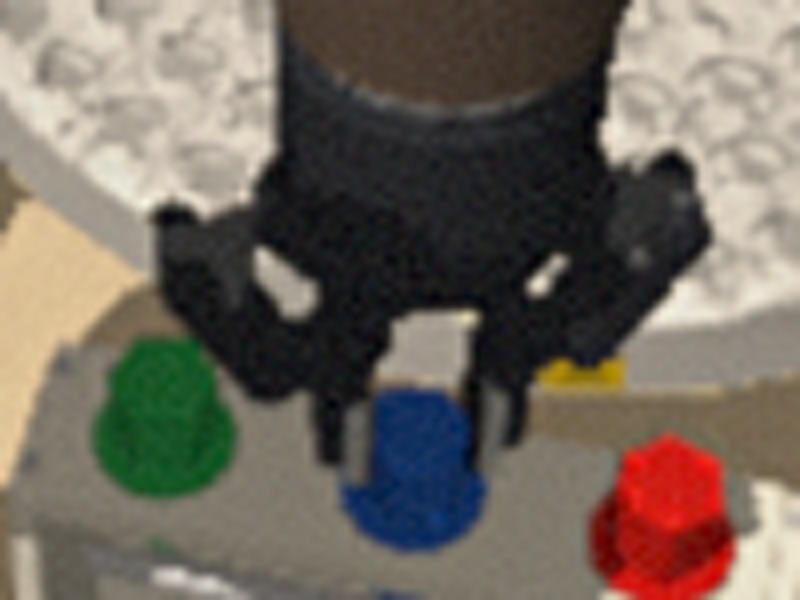

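play_rows(series=[[0,-0.008,0,0,0,0,0.015],[0,-0.016,0,0,0,0,0.015],[0,-0.02,0,0,0,0,0.015],[0,-0.02,0,0,0,0,0.015],[0,-0.018,0,0,0,0,0.015],[0,-0.01,0,0,0,0,0.015],[0,0,0,0,0,0,0.015]])

```text
clock: 7.8
position: [410.4, -189.2, 239.1]
ee_rot: [-0.6, 0.374, -0.375, 0.6]
contact_force: [0.3, -0.7, -1.0]
gripper_width: 26.0
```

```bash
python3 to.py 430 10 240 -64 0; python3 - <<'E'
from h import *
A=get_image('side');B=get_image('top');s=read_state();p=s['position']
c={}
for n,I,b in(('s',A,(270,200,330,275)),('t',B,(300,180,380,260))):
    m=cv2.inRange(cv2.cvtColor(I['color'],cv2.COLOR_RGB2HSV),(105,150,40),(125,255,255));k=np.zeros_like(m);k[b[1]:b[3],b[0]:b[2]]=m[b[1]:b[3],b[0]:b[2]]
    N,l,st,ce=cv2.connectedComponentsWithStats(k);j=1+np.argmax(st[1:,4]);print(n,ce[j],st[j]);
    print([ (proj(I,p+[0,0,7.4+a])).round(1) for a in(-42,0,30)])
E
```

```text
pos [ 410.4 -189.2  239.1] j [-0.07  0.06 -0.33 -0.   -1.18  2.1 ] F [ 0.3 -0.7 -1. ] w 26.0
yawx -63.9 y [ 0.001  0.    -1.   ]
d tool mm [-170.2   -0.8  105.2]
rotvec tool [-0.001  0.001  0.   ]
s [303.34408602 239.15053763] [294 225  19  30 372]
[array([301.7, 252.4]), array([302.5, 239.8]), array([303.2, 230.3])]
t [376.575  206.0875] [372 199   8  17  80]
[array([336.3, 234.8]), array([338.6, 228.3]), array([340.4, 223.4])]
```

play_rows(series=[[-0.015,0,0.009,0,0,0,0.015],[-0.03,0,0.019,0,0,0,0.015],[-0.035,0,0.022,0,0,0,0.015],[-0.035,0,0.022,0,0,0,0.015],[-0.03,0,0.018,0,0,0,0.015],[-0.017,0,0.01,0,0,0,0.015],[0,0,0,0,0,0,0.015]])

```text
clock: 8.6
position: [424.2, 6.4, 228.7]
ee_rot: [0.603, -0.382, 0.37, -0.595]
contact_force: [-0.5, -0.6, -1.7]
gripper_width: 26.1
```

```bash
python3 to.py 430 10 240 -64 30
```

```text
pos [424.2   6.4 228.7] j [ 0.4   0.03 -0.39 -0.01 -1.17  1.63] F [-0.5 -0.6 -1.7] w 26.1
yawx -64.2 y [-0.019 -0.    -1.   ]
d tool mm [ -0.8 -11.4   6.6]
rotvec tool [ 0.541 -0.006 -0.007]
```

play_rows(series=[[0,-0.005,0,0.08,0,0,0.015],[0,-0.005,0,0.12,0,0,0.015],[0,0,0,0.12,0,0,0.015],[0,0,0,0.12,0,0,0.015],[0,0,0,0.1,0,0,0.015],[0,0,0,0,0,0,0.015]])

```text
clock: 9.2
position: [420.5, 3.3, 231.2]
ee_rot: [-0.42, 0.268, -0.46, 0.735]
contact_force: [0.9, -0.4, -0.9]
gripper_width: 26.0
```

```bash
python3 to.py 455 32 235 -64 30
```

```text
pos [420.5   3.3 231.2] j [ 0.35 -0.25 -0.69 -0.1  -0.6   1.74] F [ 0.9 -0.4 -0.9] w 26.0
yawx -64.3 y [ 0.45   0.225 -0.864]
d tool mm [-10.9  18.7  39.5]
rotvec tool [-0.004 -0.009 -0.005]
```

play_rows(series=[[-0.003,0.005,0.01,0,-0.005,-0.005,0.015],[-0.004,0.007,0.015,0,0,0,0.015],[-0.004,0.006,0.0145,0,0,0,0.015],[0,0,0,0,0,0,0.015],[0,0,0,0,0,0,0.015]])

```text
clock: 9.7
position: [454.7, 29.2, 233.2]
ee_rot: [-0.426, 0.268, -0.461, 0.731]
contact_force: [0.3, 0.3, -0.2]
gripper_width: 26.1
```

```bash
python3 to.py 458 33.5 230 -64 30; python3 - <<'E'
from h import *
A=get_image('side');B=get_image('top');s=read_state();p=s['position'];M=R.from_quat(s['ee_rot']).as_matrix()
n=-M[:,1]; o=p+7.4*n
ims=[]
for I,x,y in((A,170,150),(B,175,205)):
    im=cv2.resize(I['color'][y:y+75,x:x+50,::-1],(400,600),interpolation=cv2.INTER_CUBIC)
    def dot(P,c,r=2):
        u=(proj(I,P)-[x,y]+.5)*8;cv2.circle(im,(int(u[0]),int(u[1])),r,c,-1)
    X,Z=M[:,0],M[:,2]
    for a in np.linspace(0,2*np.pi,13):
        e=np.cos(a)*X+np.sin(a)*Z
        dot(o+19.5*e,(0,255,255)); dot(o-42*n+10.8*e,(0,255,0))
        rim=np.array([489.5,49,169.6]);dot(rim+18.5*e,(0,0,255))
    ims.append(im)
    m=cv2.inRange(cv2.cvtColor(I['color'],cv2.COLOR_RGB2HSV),(105,150,40),(125,255,255))[y:y+75,x:x+50]
    print(cv2.boundingRect(m),cv2.moments(m,True)['m00'])
cv2.imwrite('pics/c11.png',np.hstack(ims))
E
```

```text
pos [454.7  29.2 233.2] j [ 0.41 -0.18 -0.67 -0.03 -0.57  1.63] F [ 0.3  0.3 -0.2] w 26.1
yawx -64.4 y [ 0.446  0.212 -0.87 ]
d tool mm [-2.5  5.1  2.6]
rotvec tool [ 0.008 -0.006  0.005]
(32, 12, 18, 46) 106.0
(48, 45, 2, 6) 8.0
```

View pics/c11.png

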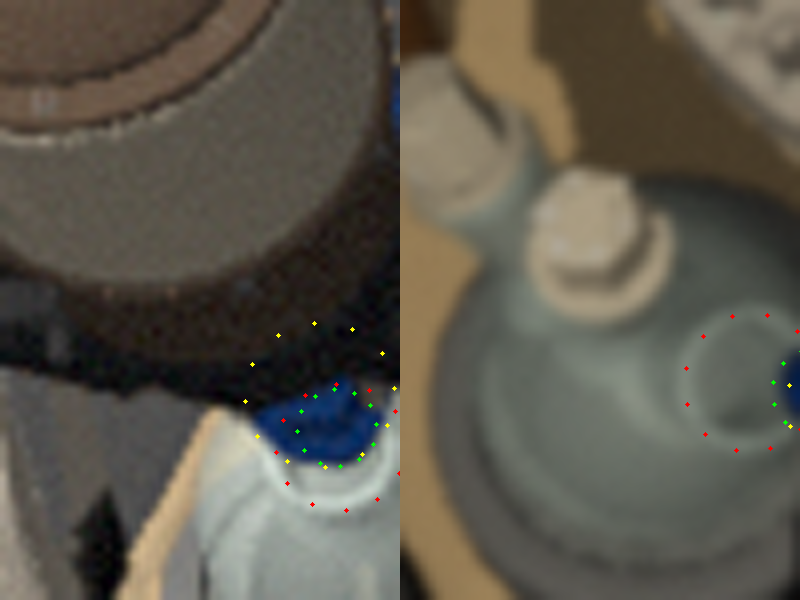

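```bash
python3 - <<'E'
from h import *
A=get_image('side');B=get_image('top')
res={}
for n,I,c in(('side',A,(211.3,205.1)),('top',B,(218.4,251.6))):
    g=cv2.cvtColor(cv2.imread(f'pics/{n}0.png'),cv2.COLOR_BGR2GRAY).astype(np.float32)
    pts=[]
    for a in np.linspace(0,2*np.pi,48,endpoint=False):
        r=np.arange(5,11,.1,np.float32)
        v=cv2.remap(g,(c[0]+r*np.cos(a)).astype(np.float32),(c[1]+r*np.sin(a)).astype(np.float32),cv2.INTER_CUBIC).ravel()
        j=v.argmax()
        if 3<j<len(r)-4: pts.append((c[0]+r[j]*np.cos(a),c[1]+r[j]*np.sin(a)))
    pts=np.array(pts,np.float32)
    for _ in range(2):
        e=cv2.fitEllipse(pts);d=np.hypot(*(pts-e[0]).T);ang=np.degrees(np.arctan2(*(pts-e[0]).T[::-1]))-e[2]
        ra=1/np.hypot(np.cos(np.radians(ang))/(e[1][0]/2),np.sin(np.radians(ang))/(e[1][1]/2));k=abs(d-ra)<.6;pts=pts[k]
    print(n,len(pts),e,'pred',proj(I,[489.5,49,169.6]).round(2));res[n]=e[0]
print(tri(A,res['side'],B,res['top']))
E
```

```text
side 47 ((210.58766174316406, 205.03616333007812), (14.835405349731445, 15.921555519104004), 81.55367279052734) pred [212.18 205.41]
top 47 ((217.81399536132812, 252.11123657226562), (15.198391914367676, 16.458816528320312), 19.164453506469727) pred [218.5  252.37]
(array([488.74522197,  51.01949973, 172.09561182]), np.float64(2.7273705502695877))
```

```bash
cat > ins.py <<'E'
import sys
from h import *
h=float(sys.argv[1]); rim=np.array(list(map(float,sys.argv[2:5]))) if len(sys.argv)>4 else np.array([489,50.7,171])
s=read_state();M=R.from_quat(s['ee_rot']).as_matrix();p=s['position']
yaw=np.radians(26);hz=np.array([np.cos(yaw),np.sin(yaw),0]);n=.866*np.array([0,0,1])-.5*hz
x=np.array([hz[1],-hz[0],0]);y=-n;D=np.c_[x,y,np.cross(x,y)]
T=rim+(h-7.4)*n; e=p+7.4*-M[:,1]-rim
print('clk',s['clock'],'h now',(e@n).round(1),'lat x,z',(D.T@e)[[0,2]].round(1))
print('d mm',(M.T@(T-p)).round(1),'rv',R.from_matrix(M.T@D).as_rotvec().round(3))
F=[];W=[]
for i in range(1): F.append(M.T@s['contact_force']);W.append(M.T@s['wrist_torque'])
print('F tool',np.mean(F,0).round(1),'T',np.mean(W,0).round(2),'w',round(s['gripper_width'],1))
E
python3 ins.py 55
```

```text
clk 9.9 h now 81.9 lat x,z [ 4.3 -3.6]
d mm [-4.5 26.9  3.8] rv [ 0.005 -0.006  0.005]
F tool [-0.4  1.3 -0.6] T [-1.13  0.03 -0.01] w 26.0
```

play_rows(series=[[-0.0025,0.008,0.002,0.005,-0.006,0.005,0.015],[-0.002,0.008,0.0018,0,0,0,0.015],[0,0.007,0,0,0,0,0.015],[0,0.003,0,0,0,0,0.015],[0,0,0,0,0,0,0.015],[0,0,0,0,0,0,0.015]])

```text
clock: 10.5
position: [467.5, 40.5, 210.5]
ee_rot: [-0.424, 0.266, -0.459, 0.734]
contact_force: [0.1, -0.4, -0.6]
gripper_width: 26.1
```

```bash
python3 ins.py 40
```

```text
clk 10.5 h now 53.5 lat x,z [-0.3 -0.8]
d mm [ 0.3 13.5  0.9] rv [ 0.002 -0.001 -0.   ]
F tool [ 0.4  0.5 -0.4] T [-1.08 -0.03  0.03] w 26.1
```

play_rows(series=[[0.0003,0.004,0.0009,0,0,0,0.015],[0,0.004,0,0,0,0,0.015],[0,0.004,0,0,0,0,0.015],[0,0,0,0,0,0,0.015],[0,0,0,0,0,0,0.015]])

```text
clock: 11.0
position: [474.5, 43.5, 200.1]
ee_rot: [-0.424, 0.265, -0.459, 0.734]
contact_force: [-0.0, -0.7, -0.8]
gripper_width: 26.2
```

```bash
python3 ins.py 32
```

```text
clk 11.0 h now 40.7 lat x,z [0.1 0.5]
d mm [-0.1  8.7 -0.5] rv [ 0.001 -0.001 -0.   ]
F tool [ 0.6  0.5 -0.7] T [-1.11  0.01  0.03] w 26.2
```

play_rows(series=[[0,0.002,-0.0004,0,0,0,0.015],[0,0.002,0,0,0,0,0.015],[0,0.002,0,0,0,0,0.015],[0,0.002,0,0,0,0,0.015],[0,0,0,0,0,0,0.015]])

```text
clock: 11.5
position: [478.1, 45.2, 192.7]
ee_rot: [-0.424, 0.265, -0.459, 0.734]
contact_force: [-0.6, -0.0, -1.8]
gripper_width: 26.2
```

```bash
python3 ins.py 24
```

```text
clk 11.5 h now 32.3 lat x,z [0.1 0.3]
d mm [-0.1  8.3 -0.3] rv [-0.    -0.001 -0.   ]
F tool [-0.3  1.2 -1.4] T [-1.1   0.05 -0.02] w 26.2
```

play_rows(series=[[0,0.002,0,0,0,0,0.015],[0,0.002,0,0,0,0,0.015],[0,0.002,0,0,0,0,0.015],[0,0,0,0,0,0,0.015],[0,0,0,0,0,0,0.015]])

```text
clock: 12.0
position: [481.1, 46.7, 186.9]
ee_rot: [-0.424, 0.265, -0.459, 0.734]
contact_force: [0.2, 0.1, -0.7]
gripper_width: 26.3
```

```bash
python3 ins.py 18
```

```text
clk 12.0 h now 25.7 lat x,z [0.1 0.3]
d mm [-0.1  7.7 -0.3] rv [ 0. -0. -0.]
F tool [ 0.   0.7 -0.2] T [-1.09  0.02  0.07] w 26.3
```

No contact so far; onward.

play_rows(series=[[0,0.002,0,0,0,0,0.015],[0,0.002,0,0,0,0,0.015],[0,0.002,0,0,0,0,0.015],[0,0.002,0,0,0,0,0.015],[0,0,0,0,0,0,0.015],[0,0,0,0,0,0,0.015]])

```text
clock: 12.6
position: [485.1, 48.6, 179.4]
ee_rot: [-0.424, 0.265, -0.459, 0.734]
contact_force: [-0.7, 0.6, -0.6]
gripper_width: 26.0
```

```bash
python3 ins.py 12
```

```text
clk 12.6 h now 16.9 lat x,z [0.2 0.4]
d mm [-0.1  4.9 -0.4] rv [ 0. -0. -0.]
F tool [-0.9  0.3 -0.6] T [-1.12 -0.02 -0.04] w 26.0
```

play_rows(series=[[0,0.002,-0.0002,0,0,0,0.015],[0,0.002,0,0,0,0,0.015],[0,0.001,0,0,0,0,0.015],[0,0,0,0,0,0,0.015],[0,0,0,0,0,0,0.015]])

```text
clock: 13.1
position: [487.4, 49.7, 174.7]
ee_rot: [-0.424, 0.265, -0.459, 0.734]
contact_force: [0.1, -0.4, -0.4]
gripper_width: 26.2
```

```bash
python3 ins.py 8
```

```text
clk 13.1 h now 11.5 lat x,z [0.1 0.2]
d mm [-0.1  3.5 -0.2] rv [-0. -0. -0.]
F tool [ 0.4  0.3 -0.3] T [-1.09 -0.01 -0.06] w 26.2
```

play_rows(series=[[0,0.002,0,0,0,0,0.015],[0,0.0015,0,0,0,0,0.015],[0,0,0,0,0,0,0.015],[0,0,0,0,0,0,0.015]])

```text
clock: 13.5
position: [489.1, 50.6, 171.5]
ee_rot: [-0.424, 0.265, -0.459, 0.734]
contact_force: [0.7, -0.5, -0.3]
gripper_width: 26.2
```

```bash
python3 ins.py 5; sleep 0; python3 -c "
from h import *
for i in range(4):
    A=get_image('side');s=read_state();M=R.from_quat(s['ee_rot']).as_matrix();print((M.T@s['contact_force']).round(1),(M.T@s['wrist_torque']).round(2))"
```

```text
clk 13.5 h now 7.8 lat x,z [0.1 0.3]
d mm [-0.1  2.8 -0.3] rv [-0. -0. -0.]
F tool [0.7 0.5 0.2] T [-1.07 -0.02 -0.03] w 26.2
[ 0.2 -0.3 -0.2] [-1.06  0.03 -0.09]
[-0.1  1.2 -0.5] [-1.11  0.02  0.01]
[-0.   0.3 -0.6] [-1.09  0.02  0.03]
[-0.6 -0.8  0.9] [-1.1   0.03 -0.07]
```

play_rows(series=[[0,0.0015,0,0,0,0,0.015],[0,0.0015,0,0,0,0,0.015],[0,0,0,0,0,0,0.015],[0,0,0,0,0,0,0.015]])

```text
clock: 14.1
position: [490.6, 51.3, 168.8]
ee_rot: [-0.424, 0.265, -0.459, 0.735]
contact_force: [-0.2, -0.2, -1.3]
gripper_width: 26.3
```

```bash
cat > f.py <<'E'
from h import *
F=[]
for i in range(4):
    A=get_image('side');s=read_state();M=R.from_quat(s['ee_rot']).as_matrix();F.append(np.r_[M.T@s['contact_force'],M.T@s['wrist_torque']])
print('meanF',np.mean(F,0).round(2))
E
python3 f.py; python3 ins.py 0
```

```text
meanF [-0.21  0.58 -0.09 -1.07 -0.01  0.02]
clk 14.3 h now 4.7 lat x,z [0.2 0.4]
d mm [-0.2  4.7 -0.4] rv [-0.001 -0.    -0.   ]
F tool [0.2 0.3 0.1] T [-1.05  0.   -0.01] w 26.2
```

play_rows(series=[[0,0.001,0,0,0,0,0.015],[0,0.001,0,0,0,0,0.015],[0,0,0,0,0,0,0.015],[0,0,0,0,0,0,0.015]])

```text
clock: 14.7
position: [491.6, 51.8, 167.1]
ee_rot: [-0.424, 0.265, -0.459, 0.735]
contact_force: [-0.6, -0.2, -1.1]
gripper_width: 26.5
```

```bash
python3 f.py; python3 ins.py 0
```

```text
meanF [-0.17  0.41 -0.39 -1.08  0.02 -0.  ]
clk 14.9 h now 2.7 lat x,z [0.2 0.5]
d mm [-0.1  2.7 -0.5] rv [-0.001 -0.    -0.   ]
F tool [ 0.2 -0.9 -0.7] T [-1.1  -0.04  0.  ] w 26.2
```

play_rows(series=[[0,0.001,-0.0003,0,0,0,0.015],[0,0.001,0,0,0,0,0.015],[0,0,0,0,0,0,0.015],[0,0,0,0,0,0,0.015]])

```text
clock: 15.3
position: [492.3, 52.1, 165.1]
ee_rot: [-0.424, 0.265, -0.459, 0.735]
contact_force: [0.1, 0.0, -0.7]
gripper_width: 26.5
```

```bash
python3 f.py; python3 ins.py 0
```

```text
meanF [ 0.2   0.66 -0.55 -1.1  -0.02 -0.01]
clk 15.5 h now 0.6 lat x,z [0.2 0.2]
d mm [-0.2  0.6 -0.2] rv [-0.001 -0.    -0.   ]
F tool [ 0.2  0.9 -0.8] T [-1.1  -0.05  0.02] w 26.0
```

play_rows(series=[[0,0.001,0,0,0,0,0.015],[0,0,0,0,0,0,0.015],[0,0,0,0,0,0,0.015]])

```text
clock: 15.8
position: [492.8, 52.4, 164.3]
ee_rot: [-0.423, 0.265, -0.459, 0.735]
contact_force: [-0.1, 0.8, -1.2]
gripper_width: 25.9
```

```bash
python3 f.py; python3 ins.py 0
```

```text
meanF [ 0.26  0.37 -0.13 -1.1   0.01  0.02]
clk 16.0 h now -0.5 lat x,z [0.1 0.2]
d mm [-0.1 -0.5 -0.2] rv [-0.001 -0.    -0.   ]
F tool [ 0.1  0.6 -0.4] T [-1.07  0.03  0.01] w 26.0
```

play_rows(series=[[0,0.001,0,0,0,0,0.015],[0,0,0,0,0,0,0.015],[0,0,0,0,0,0,0.015]])

```text
clock: 16.3
position: [493.3, 52.6, 163.4]
ee_rot: [-0.423, 0.265, -0.459, 0.735]
contact_force: [-0.2, -0.1, -1.2]
gripper_width: 26.3
```

```bash
python3 f.py; python3 ins.py 0
```

```text
meanF [-0.05  0.83 -0.43 -1.11  0.    0.04]
clk 16.5 h now -1.5 lat x,z [0.1 0.3]
d mm [-0.1 -1.5 -0.3] rv [-0.001 -0.    -0.   ]
F tool [-0.4  0.6 -0.5] T [-1.16 -0.    0.06] w 26.2
```

play_rows(series=[[0,0.001,0,0,0,0,0.015],[0,0,0,0,0,0,0.015],[0,0,0,0,0,0,0.015]])

```text
clock: 16.8
position: [493.7, 52.9, 162.5]
ee_rot: [-0.423, 0.265, -0.459, 0.735]
contact_force: [0.1, 0.5, 0.1]
gripper_width: 26.4
```

```bash
python3 f.py; python3 ins.py 0
```

```text
meanF [ 0.29  0.42 -0.31 -1.13 -0.    0.05]
clk 17.0 h now -2.6 lat x,z [0.1 0.2]
d mm [-0.1 -2.6 -0.2] rv [-0.001 -0.001 -0.   ]
F tool [-0.5  0.1 -0.9] T [-1.08  0.    0.04] w 26.4
```

play_rows(series=[[0,0.001,0,0,0,0,0.015],[0,0,0,0,0,0,0.015],[0,0,0,0,0,0,0.015]])

```text
clock: 17.3
position: [494.3, 53.1, 162.2]
ee_rot: [-0.423, 0.265, -0.459, 0.735]
contact_force: [-1.0, -0.6, 0.2]
gripper_width: 26.2
```

```bash
python3 f.py; python3 ins.py 0
```

```text
meanF [-0.36 -2.86 -1.06 -1.19 -0.    0.21]
clk 17.5 h now -3.2 lat x,z [0.2 0.6]
d mm [-0.2 -3.2 -0.6] rv [-0.002 -0.    -0.   ]
F tool [-0.6 -3.1 -1.6] T [-1.18  0.    0.21] w 26.0
```

play_rows(series=[[0,0.001,-0.0002,0,0,0,0.015],[0,0.001,0,0,0,0,0.015],[0,0,0,0,0,0,0.015]])

```text
clock: 17.8
position: [495.0, 53.3, 161.0]
ee_rot: [-0.423, 0.264, -0.459, 0.735]
contact_force: [-4.8, -2.1, 4.6]
gripper_width: 25.9
```

```bash
python3 f.py; python3 ins.py 0
```

```text
meanF [-1.24 -6.66 -0.71 -1.39 -0.03  0.4 ]
clk 18.0 h now -4.5 lat x,z [0.3 0.6]
d mm [-0.3 -4.5 -0.6] rv [-0.003 -0.     0.   ]
F tool [-0.6 -6.9 -0.5] T [-1.45 -0.04  0.39] w 26.2
```

play_rows(series=[[-0.0002,0.0012,-0.0002,0,0,0,0.015],[0,0,0,0,0,0,0.015],[0,0,0,0,0,0,0.015]])

```text
clock: 18.3
position: [495.1, 53.3, 160.8]
ee_rot: [-0.423, 0.264, -0.46, 0.735]
contact_force: [-4.2, -0.9, 6.1]
gripper_width: 26.1
```

```bash
python3 f.py; python3 ins.py 0
```

```text
meanF [-1.42 -7.14 -1.13 -1.41 -0.02  0.44]
clk 18.5 h now -4.7 lat x,z [0.3 0.6]
d mm [-0.3 -4.7 -0.6] rv [-0.004 -0.     0.   ]
F tool [-1.7 -6.9 -1.7] T [-1.39 -0.02  0.46] w 26.4
```

play_rows(series=[[-0.0004,0.0012,-0.0003,0,0,0,0.015],[0,0.0014,0,0,0,0,0.015],[0,0.0006,0,0,0,0,0.015]])

```text
clock: 18.8
position: [496.0, 53.7, 159.5]
ee_rot: [-0.422, 0.263, -0.46, 0.735]
contact_force: [-6.7, -1.3, 7.4]
gripper_width: 26.2
```

```bash
python3 f.py; python3 ins.py 0
```

```text
meanF [-7.700e-01 -1.138e+01 -1.360e+00 -1.570e+00  1.000e-02  5.200e-01]
clk 19.0 h now -6.3 lat x,z [0.4 0.8]
d mm [-0.4 -6.3 -0.9] rv [-0.006  0.     0.001]
F tool [ -1.  -11.5  -1. ] T [-1.58  0.02  0.55] w 26.1
```

play_rows(series=[[0,-0.001,0,0,0,0,0.015],[0,-0.001,0,0,0,0,0.015],[0,-0.001,0,0,0,0,0.015],[0,0,0,0,0,0,0.015]])

```text
clock: 19.4
position: [494.2, 52.9, 162.4]
ee_rot: [-0.422, 0.264, -0.46, 0.735]
contact_force: [-0.1, 0.8, -0.4]
gripper_width: 25.9
```

```bash
python3 f.py; python3 ins.py 0
```

```text
meanF [-0.36  0.13 -0.63 -1.14 -0.01  0.14]
clk 19.6 h now -3.0 lat x,z [0.4 0.5]
d mm [-0.4 -3.  -0.6] rv [-0.005 -0.     0.001]
F tool [-0.4  0.7 -1. ] T [-1.16  0.    0.15] w 26.5
```

play_rows(series=[[0,0.0006,0,0,0,0,0.015],[0,0,0,0,0,0,0.015],[0,0,0,0,0,0,0.029],[0,0,0,0,0,0,0.034],[0,0,0,0,0,0,0.04],[0,0,0,0,0,0,0.044],[0,0,0,0,0,0,0.044]])

```text
clock: 20.3
position: [495.5, 53.3, 162.2]
ee_rot: [-0.422, 0.263, -0.46, 0.736]
contact_force: [-0.3, 0.6, 0.3]
gripper_width: 44.1
```

```bash
python3 f.py; python3 ins.py 0
```

```text
meanF [-0.23 -0.62  0.19 -1.   -0.04  0.01]
clk 20.5 h now -3.7 lat x,z [0.5 1.5]
d mm [-0.5 -3.7 -1.5] rv [-0.007  0.     0.001]
F tool [-0.4  0.3  1. ] T [-0.96 -0.04  0.03] w 44.3
```

Open and free. Retreat along the neck axis.

play_rows(series=[[0,-0.006,-0.0015,0,0,0,0.046],[0,-0.012,0,0,0,0,0.046],[0,-0.02,0,0,0,0,0.046],[0,-0.03,0,0,0,0,0.046],[0,-0.03,0,0,0,0,0.046],[0,-0.03,0,0,0,0,0.046],[0.02,-0.02,-0.02,0,0,0,0.046],[0.03,-0.01,-0.03,0,0,0,0.046],[0.03,0,-0.03,0,0,0,0.046],[0.02,0,-0.02,0,0,0,0.046]])

```text
clock: 21.5
position: [384.8, -108.7, 259.0]
ee_rot: [-0.422, 0.254, -0.458, 0.74]
contact_force: [0.5, -0.3, -0.6]
gripper_width: 46.2
```

play_rows(series=[[0.04,0,0,0,0,0,0.046],[0.04,0,0,0,0,0,0.046],[0.04,0,0,0,0,0,0.046],[0.02,0,0,0,0,0,0.046],[0,0,0,0,0,0,0.046]])

```text
clock: 22.0
position: [446.1, -243.2, 261.7]
ee_rot: [-0.42, 0.254, -0.462, 0.739]
contact_force: [-0.9, 0.4, 0.0]
gripper_width: 46.2
```

```bash
python3 ins.py 0; python3 - <<'E'
from h import *
A=get_image('side');B=get_image('top')
yaw=np.radians(26);hz=np.array([np.cos(yaw),np.sin(yaw),0]);n=.866*np.array([0,0,1])-.5*hz
X=np.array([hz[1],-hz[0],0]);Z=np.cross(X,-n);rim=np.array([489,50.7,171])-3*n
ims=[]
for I,x,y,nm in((A,170,150,'side'),(B,160,205,'top')):
    im=cv2.resize(I['color'][y:y+75,x:x+50,::-1],(400,600),interpolation=cv2.INTER_CUBIC)
    for h,r in((4,19.5),(31,13)):
        for a in np.linspace(0,2*np.pi,13):
            u=(proj(I,rim+h*n+r*(np.cos(a)*X+np.sin(a)*Z))-[x,y]+.5)*8;cv2.circle(im,tuple(map(int,u)),2,(0,255,255),-1)
    ims.append(im)
    # shift of flask white mid/rear stoppers since start
    g0=cv2.cvtColor(cv2.imread(f'pics/{nm}0.png'),cv2.COLOR_BGR2GRAY).astype(np.float32);g1=cv2.cvtColor(I['color'],cv2.COLOR_RGB2GRAY).astype(np.float32)
    b=(200,160,218,190) if nm=='side' else (185,220,212,245)
    print(nm,cv2.phaseCorrelate(g0[b[1]:b[3],b[0]:b[2]],g1[b[1]:b[3],b[0]:b[2]]))
    m=cv2.inRange(cv2.cvtColor(I['color'],cv2.COLOR_RGB2HSV),(105,150,40),(125,255,255))[y:y+75,x:x+50];mm=cv2.moments(m,True);print('blue',cv2.boundingRect(m),mm['m10']/mm['m00']+x,mm['m01']/mm['m00']+y)
cv2.imwrite('pics/c12.png',np.hstack(ims))
E
```

```text
clk 22.0 h now 169.6 lat x,z [245.3 -99.8]
d mm [-245.4  169.9   99.1] rv [-0.02   0.012  0.007]
F tool [-0.8 -0.3 -0.5] T [-1.08 -0.04  0.1 ] w 46.2
side ((0.04295375918919753, -0.03371390164183552), 0.9875530454847548)
blue (34, 9, 16, 55) 212.25423728813558 198.98305084745763
top ((0.5092721067208448, 0.3421797875934445), 0.9694636362570304)
blue (0, 0, 7, 2) 162.76923076923077 205.46153846153845
```

View pics/c12.png

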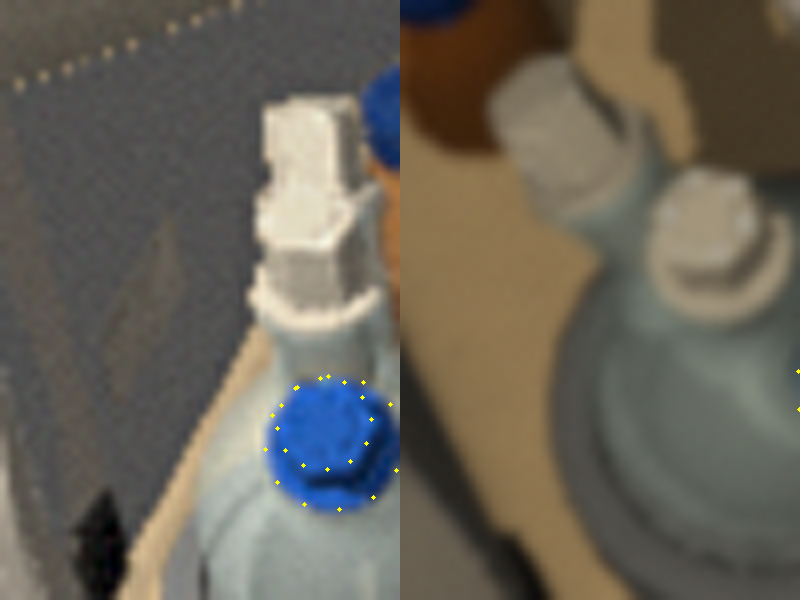

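```bash
python3 - <<'E'
from h import *
from bench import job_done
for nm,bs in(('side',{'white':(196,158,222,195),'bottle':(216,156,236,192),'mantle':(195,225,215,250)}),('top',{'white':(182,218,215,248),'rear':(168,208,190,235),'mantle':(170,245,190,285),'bottle':(152,190,176,222)})):
    I=get_image(nm);g0=cv2.cvtColor(cv2.imread(f'pics/{nm}0.png'),cv2.COLOR_BGR2GRAY).astype(np.float32);g1=cv2.cvtColor(I['color'],cv2.COLOR_RGB2GRAY).astype(np.float32)
    for k,b in bs.items():
        w=cv2.createHanningWindow((b[2]-b[0],b[3]-b[1]),cv2.CV_32F);print(nm,k,np.round(cv2.phaseCorrelate(g0[b[1]:b[3],b[0]:b[2]],g1[b[1]:b[3],b[0]:b[2]],w),2) if 0 else [round(float(v),2) for v in cv2.phaseCorrelate(g0[b[1]:b[3],b[0]:b[2]],g1[b[1]:b[3],b[0]:b[2]],w)[0]])
    h=cv2.cvtColor(I['color'],cv2.COLOR_RGB2HSV)
    for c,lo,hi in(('g',(50,120,30),(75,255,255)),('r',(0,170,40),(6,255,255))):
        x0,y0,x1,y1=(245,235,355,290) if nm=='side' else (295,210,375,270)
        m=cv2.inRange(h,lo,hi)[y0:y1,x0:x1];print(nm,c,cv2.boundingRect(m))
print(job_done())
E
```

```text
side white [0.43, -0.0]
side bottle [0.06, 0.08]
side mantle [0.2, 0.59]
side g (17, 13, 17, 19)
side r (79, 25, 18, 21)
top white [-0.11, 0.07]
top rear [-0.07, 0.69]
top mantle [0.07, -0.02]
top bottle [0.07, -0.13]
top g (5, 36, 17, 18)
top r (56, 8, 15, 17)
the job is handed in; nothing more can be done
None
```

The blue stopper is home in the slanted neck and the job is handed in, at about 22 s on the clock.

- **Insertion:** I took the stopper by its hexagonal grip from the stand and tilted it 30°. It went in along the neck axis with no side load I could measure until the collar met the rim.
- **Press:** I pressed it along the neck to about 11–12 N, a little over the 10 N asked. Side force stayed at about 1.5 N. I then eased off to near zero before opening the fingers.
- **Seating:** The collar met the rim about 3 mm lower than my camera estimate. The last side view shows the collar and grip matching the home pose at that depth. The top view was cropped too tightly to confirm it.
- **Nothing disturbed:** The bottle moved 0.15 px or less in both views. The green and red stoppers are still in place. The flask's white stoppers mostly moved less than 0.5 px. The largest shift was 0.7 px (about 1.5 mm) at the rear stopper in the top view. The fixed mantle shows up to 0.6 px in the side view, so I take these as image noise.
- **Disagreements:** The two cameras differ by 2–3 mm. In the pictures the fingertips sat well behind the reported tool point, roughly 10–30 mm, so I set the grasp height from the pictures and from contact force.

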